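Gauge the depth of a candle mould cavity

TASK

Measure the round cavity of the aluminium candle mould with the depth gauge that stands on it: push the gauge along its guide ribs until its rod is over the cavity, then press the rod's black knob gently down until the foot bottoms out on the cavity's floor, and keep it pressed lightly against the floor for about two seconds. Then swing the gauge's clamp lever the full quarter-turn to its end to lock the reading, leaving the rod on the floor, the gauge flat on the mould and everything else on the bench where it is.

Things in the scene. Friction and masses are not known exactly. Their poses are not given: they have to be found in the camera images.
- mould: Fixed aluminium mould bar, 128 mm wide (its x) by 300 mm long (its y), top face 75 mm above the table; origin under its centre, z up. Along both long edges of its top runs a steel guide rib 12 mm wide and 12 mm high; between the ribs is a flat channel 104 mm wide. Each rib has a thin black line across it level with the cavity.
- cavity (a point): Centre of the mouth of the mould's only cavity, a round blind bore of 30 mm diameter, in the top face at the mould's x = 0, y = +60 mm (axes as the mould's). Its depth is 18 to 42 mm and differs at each start.
- ejector: The dark steel disc, 29 mm across, that forms the cavity's floor; origin at the centre of its top face, z up. It is screwed fast: rigid, it does not give way when pressed, and a knock of over 50 N would mark it (meet it at 20 mm/s or slower).
- gauge: Loose steel depth gauge standing in the mould's channel, 100 mm wide (x), y from -60 to +40 mm, 0.6 to 0.9 kg; origin on the rod's axis, level with the mould's top face; z up, axes parallel to the mould's. Side feet 26 mm high carry a crossbar 22 mm wide (12 to 26 mm above the mould) at y = 0. It starts 85 to 140 mm short of the cavity, on the mould's -y side; 3 to 8 N slides it.
- push_plate (a point): Centre of the rear face (y = -60 mm of the gauge, facing -y) of the gauge's upright push plate, 21 mm above the mould's top face. The plate is 100 mm wide, 6 mm thick, 42 mm high; pushed towards +y it slides the gauge to the cavity.
- rod (a joint): How far the rod has been pushed down through the gauge, m: 0 fully up, grows downwards, at most 0.060. It slides with about 4 N of friction and stays where it is left; at 0 its foot is 6 mm above the mould's top face.
- rod_foot (a point): Centre of the underside of the rod's foot, a disc of 14 mm diameter (the foot can go into the cavity when within about 8 mm of its centre). z up.
- rod_knob (a point): Centre of the flat top of the rod's round black knob (30 mm diameter, 10 mm thick), 87 mm above the foot's underside.
- clamp (a joint): Angle of the clamp lever, rad: 0 open (lever points to the gauge's +y, starts at 0 to 0.25), grows clockwise seen from above, to its end stop at 1.571 (lever points to the gauge's +x) which is locked. Turns with light friction (about 1 N at the peg), stays where it is left.
- clamp_pivot (a point): Axis of the clamp lever on the gauge's crossbar, 30 mm to the +x side of the rod, at the level of the lever's underside, 30 mm above the mould's top face. Axes as the gauge's.
- clamp_peg (a point): Centre of the top of the upright round peg (12 mm diameter) at the lever's free end, 45 mm from the pivot; the flat lever is 8 mm thick and the peg rises 19 mm above the lever's upper side (top 57 mm above the mould's top face).
- amber_jar: Bystander: amber candle jar with black cap, 68 mm diameter, 75 mm high; origin under its centre.
- tin: Bystander: flat round aluminium tin, 60 mm diameter, 22 mm high; origin under its centre.
- alu_bottle: Bystander: aluminium bottle, 66 mm diameter, 160 mm high; origin under its centre.
- white_bottle: Bystander: white plastic bottle, 56 mm diameter, 120 mm high; origin under its centre.
- brush: Bystander: hand brush lying on the table, handle towards its own -x.
- soap_bar: Bystander: pale soap bar, 80 x 55 x 28 mm; origin under its centre.
- clear_jar: Bystander: open clear glass jar, 72 mm diameter, 85 mm high; origin under its centre.
Not all that is in view belongs to the job. What is shaped like the gauge but pink or yellow is not meant.

How it is judged:
By the outcome, as a careful person would: the job done as asked, in the order asked, and still so for the second after the job is handed in, with the robot touching nothing.
It also fails if it takes over 67 s, if anything falls off the work surface, if the arm or the gripper's body presses on something with over 40 N, if the wrist force passes 120 N, or if a joint passes its speed limit or range.

ROBOT

A 6-joint arm with a two-finger parallel gripper is mounted at the origin on the work surface. World frame = base frame: x ahead of the robot, y to its left, z up, the work surface at z = 0. Lengths are in mm, angles in rad, forces in N, time in s.
With the tool pointing down it reaches from about 275 to 875 mm from the base axis. Payload 12.5 kg.
Tool frame: the origin (TCP) lies at the very end of the fingers, on their centre line; the grasp point (between the pads) lies 19 mm behind it; z points along the fingers, y is the line along which they close (so a half turn about z gives the same grasp; the last joint's range is limited). The gripper opens to 85 mm and grips with 20 to 120 N. Pads are 22 mm wide; open, the fingers measure 114 mm over their backs; the gripper's body (76 mm by 85 mm) begins 54 mm behind the grasp point. The pads swing forward as they close: fully open they stand 13 mm farther back than shut.
Start: joints at [-1.239, 0.351, 1.652, -0, 1.139, -0.085], TCP at [222.677, -502.891, 231.29] pointing down, gripper open.
Joint ranges: [-2.75, 2.75], [-0.79, 2.1], [0.01, 2.65], [-1.57, 4.71], [0.07, 3.14], [-2.87, 2.87]. Speed limits (rad/s): [2.22, 2.22, 2.79, 3.14, 3.14, 3.14].

INTERFACE

Orientations are given as [roll, pitch, yaw] about the fixed x, y, z axes, in that order (R = Rz(yaw) Ry(pitch) Rx(roll)).
In Python, from station import env gives the robot as it stands. The module is installed in compiled form; this text tells all that it offers.
- The arm moves only by the shell command python3 -m jog 'ROWS' [FORCE]. ROWS is JSON, a list of rows, each a list of 7 numbers: the shift along the world's x, y, z as a fraction of full scale, then the turn, a rotation vector about the world's x, y, z as a fraction of full scale, then the closure in counts, from 0 (fully open) to 255 (shut). In form: [[x, y, z, ax, ay, az, grip], ...]. A call has exactly 8 rows; each row is the pose to reach, as a shift and turn from the pose commanded when the call began; what a row does not reach only later rows make up. Full scale, the value 1, is 0.6 m for a shift and 60 degrees for a turn. A row lasts 1/10 s, in which the tool goes at most 50 mm and 8.59 degrees, less where a joint would pass 70% of its speed; a pose out of reach is approached as far as the arm can. A call with a number of a shift or a turn outside -1 to 1 is refused whole. A call with a gripper value outside its range is refused whole. The fingers move at their own pace and stop on an object; FORCE is the grip in N (left out, the last holds). Time passes only in rows, so rows that repeat a pose let the fingers close, or fill a call up. It gives the time, the measured TCP pose, the force, the opening and the grip force at its end, in the units of the state.
- env.read_state(): the state, without advancing time (a new reading comes with each control period).
- env.capture(name): name is "side" or "top"; returns the picture (400x640x3 uint8, red, green, blue); there is no depth.
- env.camera_model(name): a dict with "fx", "fy", "cx", "cy" (pixels), "R" (3x3) and "t" (3): a world point X has camera coordinates R X + t. Camera axes: x right, y down, z forward; pixel columns grow to the right and rows downward; lengths in mm; the calibration is good to about 2 mm. A picture is of the moment at which its call begins. camera_model takes no time and is no camera call.
- env.job_done(): hands the job in; it is judged then, once.
Trained networks look in the newest picture that a camera, given by its name, has taken for a name from the list of things; names that differ only in an ending like _2 or _b are one class to them, and where a whole thing is asked for, a point or a joint stands for the part that bears it (a point fixed in the world has none). Each returns a list of dicts, best first, with "conf" (0 to 1); they miss things now and then, are a little off and sometimes report something else, mostly with a low value. They report only what shows in the picture. A call takes as long as a camera call. They do not tell look-alikes from the thing itself.
- env.look_for(name, camera): "bbox" ([left, top, right, bottom] in pixels, round what is visible of it).
- env.trace(name, camera): "mask" (400x640 bool, what is visible of it) and "bbox" ([left, top, right, bottom] in pixels, round what is visible of it).
The state is a dict: "time_s": time; "qpos": joint angles; "joint_velocities": joint speeds; "joint_torque": joint torques, N m; "ee_pos": TCP position; "eef_rot": TCP orientation; "contact_force": force on the tool from outside, world axes, zero at the start; "wrist_torque": the same for the moment, N m; "grip_width": finger opening in mm; "gripper_force": force on a finger pad.
Only numpy, scipy, OpenCV 4.12 (cv2) and the standard library are available. Lean on these libraries where they do the work, as an engineer would, in place of code of your own. Each camera call takes 0.05 s, during which the arm holds its last target. There are 200 camera calls.

## Working session

There is one attempt and no reset: what is moved stays moved. The work goes in short steps, Python scripts to look and compute and a shell command to move; the robot and the scene stay as the last step left them, time stands still between calls to the robot, and variables do not carry over. Pictures are saved under pics/ and viewed, at most 10 in all, crops included, and the job is handed in when it is done.

```bash
mkdir -p pics; ls; python3 - <<'E'
from station import env
import cv2,json
s=env.read_state();print(s)
for c in("side","top"):
    im=env.capture(c);cv2.imwrite(f"pics/{c}0.png",im[:,:,::-1])
    m=env.camera_model(c);print(c,m)
    for n in("gauge","mould","rod_knob","clamp_peg","push_plate"):
        print(n,[(round(d['conf'],2),[round(float(v)) for v in d['bbox']]) for d in env.look_for(n,c)[:3]])
E
```

```text
pics
{'time_s': 0.0, 'qpos': array([-1.23860332e+00,  3.51243936e-01,  1.65244013e+00,  1.10886042e-05,
        1.13907178e+00, -8.46053600e-02]), 'joint_velocities': array([-8.40680115e-04, -9.56519787e-04, -9.46731613e-04, -5.11361915e-04,
        3.91570933e-05,  7.96834128e-04]), 'joint_torque': array([ 1.71580709e-04, -5.06110346e+01, -2.91412032e+01, -9.09229607e-05,
        4.51071377e-03, -1.57352360e-05]), 'ee_pos': array([ 222.57404808, -502.59009118,  230.74809858]), 'eef_rot': array([-3.14043447e+00, -1.08325273e-04,  4.16793654e-01]), 'contact_force': array([0.07261013, 0.80916914, 0.41759348]), 'wrist_torque': array([-0.02625948,  0.05878436, -0.0244697 ]), 'gripper_force': 0.0, 'grip_width': 85.37593530571887}
side {'fx': 504.7491459305632, 'fy': 504.7491459305632, 'cx': 318.45536301453143, 'cy': 200.42452823913402, 'R': array([[-0.69789179, -0.71618835,  0.00461507],
       [-0.4921215 ,  0.47484762, -0.72961371],
       [ 0.52034939, -0.51146259, -0.68384394]]), 't': array([ 402.98114519,  362.11964993, 1341.04750862])}
gauge [(0.8, [319, 189, 361, 228]), (0.8, [262,
[... 441 characters left out ...]
5, 'cx': 317.68218823114194, 'cy': 199.01474509023737, 'R': array([[ 0.02100232, -0.99974762, -0.0079745 ],
       [-0.98718022, -0.01947469, -0.158417  ],
       [ 0.15822172,  0.01119939, -0.98734009]]), 't': array([  -7.52046736,  570.08547327, 1730.27540448])}
gauge [(0.95, [315, 201, 345, 230]), (0.85, [366, 196, 404, 227]), (0.83, [313, 130, 348, 162])]
mould [(0.68, [271, 190, 352, 236])]
rod_knob [(0.52, [268, 266, 273, 275]), (0.48, [324, 209, 328, 213]), (0.48, [381, 204, 393, 210])]
clamp_peg [(0.5, [364, 264, 376, 271]), (0.43, [316, 200, 326, 208]), (0.41, [266, 188, 351, 234])]
push_plate [(0.97, [256, 254, 288, 288]), (0.92, [351, 241, 384, 274]), (0.81, [313, 198, 342, 228])]
```

```bash
python3 - <<'E'
import cv2,numpy as np
a=cv2.imread("pics/top0.png")[170:300,230:420]; b=cv2.imread("pics/side0.png")[140:340,220:440]
a=cv2.resize(a,(760,520),interpolation=cv2.INTER_CUBIC)[:, :]
b=cv2.resize(b,(660,600),interpolation=cv2.INTER_CUBIC)
cv2.imwrite("pics/a1.png",a);cv2.imwrite("pics/b1.png",b)
E
```

```text
(no output)
```

View pics/a1.png

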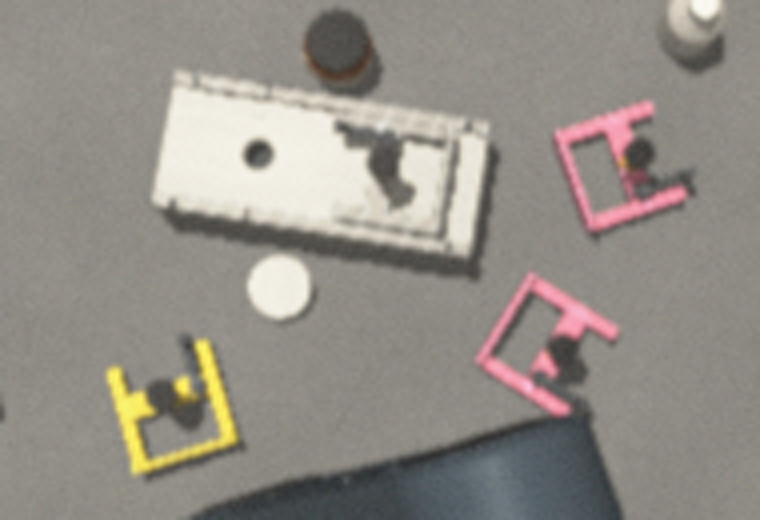

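View pics/b1.png

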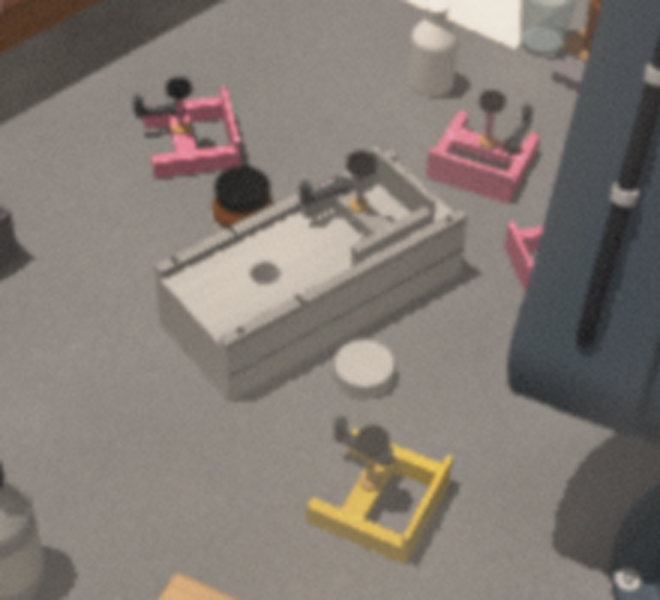

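The silver-white gauge in the mould's channel is the one meant: knob at about top (326,208) and side (340,194). The pink gauges at top (388,210) and (370,258), and the yellow one at top (272,272), are lying on the table, so they are decoys. Both crops confirm this. The cavity shows at top (294,208) and side (308,231).

```bash
cat > h.py <<'E'
import numpy as np
from scipy.optimize import least_squares
from station import env
M={c:env.camera_model(c) for c in("top","side")}
def proj(c,X):
    m=M[c];p=m["R"]@X+m["t"];return np.array([m["fx"]*p[0]/p[2]+m["cx"],m["fy"]*p[1]/p[2]+m["cy"]])
def W(p,x,y,z):
    c,s=np.cos(p[2]),np.sin(p[2]);return np.array([p[0]+c*x-s*y,p[1]+s*x+c*y,z])
E
python3 - <<'E'
from h import *
T=lambda u,v:np.array([230+u/4,170+v/4]);S=lambda u,v:np.array([220+u/3,140+v/3])
C=[(64,150),(64,-150),(-64,-150),(-64,150)]
obs=[("top",0,*C[0],87,T(177,72)),("top",0,*C[1],87,T(489,122)),("top",0,*C[2],87,T(470,258)),("top",0,*C[3],87,T(155,205)),
("top",0,0,60,75,T(258,153)),("side",0,0,60,75,S(264,272)),
("side",0,*C[0],87,S(160,268)),("side",0,*C[1],87,S(383,150)),("side",0,*C[2],87,S(466,212)),("side",0,*C[3],87,S(228,342)),
("top",1,0,0,168,T(385,152)),("side",1,0,0,168,S(361,163))]
def f(p,only=None):
    return np.concatenate([proj(c,W(p,x,y+g*p[3],z))-o for c,g,x,y,z,o in obs if only in(None,c)])
for o in(None,"top","side"):
    r=least_squares(f,[500,0,-.16,-40],x_scale=[10,10,.1,10],args=(o,))
    print(o,np.round(r.x,3));
    if o is None: p=r.x;print(np.round(r.fun.reshape(-1,2),1).tolist())
for n,q in dict(cav=(0,60),rod=(0,p[3]),plate=(0,p[3]-60),pre=(0,p[3]-90)).items():print(n,W(p,*q,0)[:2].round(1))
E
```

```text
None [ 5.19245e+02  3.08410e+01 -1.31000e-01 -5.63230e+01]
[[-0.9, -0.0], [0.1, -0.7], [0.1, -0.9], [-1.1, 0.2], [-0.1, 0.4], [0.7, -0.0], [-1.6, -0.9], [1.8, -1.4], [0.3, 0.1], [0.3, 0.7], [-1.0, 1.9], [-0.3, -2.0]]
top [ 5.19853e+02  2.92380e+01 -1.38000e-01 -5.72870e+01]
side [ 5.18108e+02  3.25930e+01 -1.25000e-01 -5.52190e+01]
cav [527.1  90.3]
rod [511.9 -25. ]
plate [504.1 -84.5]
pre [ 500.2 -114.2]
```

```bash
python3 -m jog '[[0.06,0.08,0,0,0,0.14,255],[0.12,0.16,0,0,0,0.28,255],[0.18,0.24,0,0,0,0.42,255],[0.23,0.32,0,0,0,0.56,255],[0.28,0.4,0,0,0,0.7,255],[0.34,0.48,0,0,0,0.84,255],[0.4,0.56,0,0,0,0.97,255],[0.45,0.64,0,0,0,0.97,255]]' 20; python3 -c "
from station import env
s=env.read_state();print(s['ee_pos'],s['eef_rot'],s['grip_width'],s['contact_force'])"
```

```text
time_s: 1.4
ee_pos: [454.6, -174.7, 231.6]
eef_rot: [3.141, 0.0, 1.437]
contact_force: [0.9, -0.6, 0.5]
grip_width: 0.2
gripper_force: 0.0
[ 454.62980346 -174.66424822  231.5597721 ] [3.14092361e+00 2.50379507e-04 1.43731812e+00] 0.20718110854635596 [ 0.87034815 -0.61896945  0.51863696]
```

```bash
python3 -m jog '[[0,0,0,0,0,0,255],[0,0,0,0,0,0,255],[0,0,0,0,0,0,255],[0,0,0,0,0,0,255],[0,0,0,0,0,0,255],[0,0,0,0,0,0,255],[0,0,0,0,0,0,255],[0,0,0,0,0,0,255]]'
```

```text
time_s: 2.2
ee_pos: [453.5, -176.7, 231.3]
eef_rot: [3.142, -0.0, 1.432]
contact_force: [0.1, 0.5, 0.7]
grip_width: 0.2
gripper_force: 0.0
```

```bash
python3 -m jog '[[0.035,0.05,0,0,0,0,255],[0.07,0.1,0,0,0,0,255],[0.077,0.107,0,0,0,0,255],[0.077,0.107,-0.05,0,0,0,255],[0.077,0.107,-0.1,0,0,0,255],[0.077,0.107,-0.15,0,0,0,255],[0.077,0.107,-0.15,0,0,0,255],[0.077,0.107,-0.15,0,0,0,255]]'; python3 - <<'E'
from h import *
import cv2
out=[]
for c,(x0,y0) in(("top",(270,170)),("side",(260,150))):
    im=env.capture(c)[y0:y0+100,x0:x0+130,::-1];out.append(cv2.resize(im,(390*1,300)) if 0 else cv2.resize(im,(780,600),interpolation=cv2.INTER_CUBIC))
    cv2.imwrite(f"pics/{c}1.png",out[-1])
cv2.imwrite("pics/both1.png",cv2.resize(np.hstack(out),(800,308)))
E
```

```text
time_s: 3.0
ee_pos: [499.9, -112.6, 141.9]
eef_rot: [-3.141, 0.0, 1.432]
contact_force: [-0.3, 1.0, -0.2]
grip_width: -0.1
gripper_force: 0.0
```

View pics/side1.png

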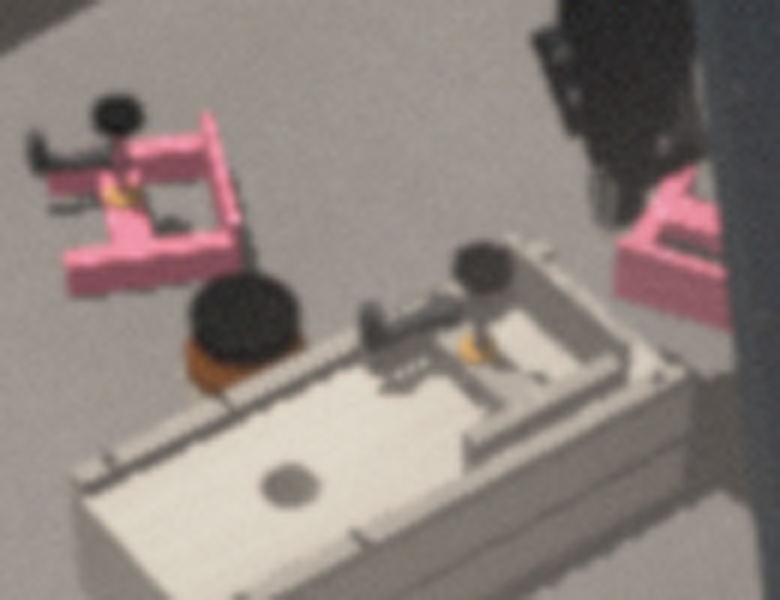

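View pics/top1.png

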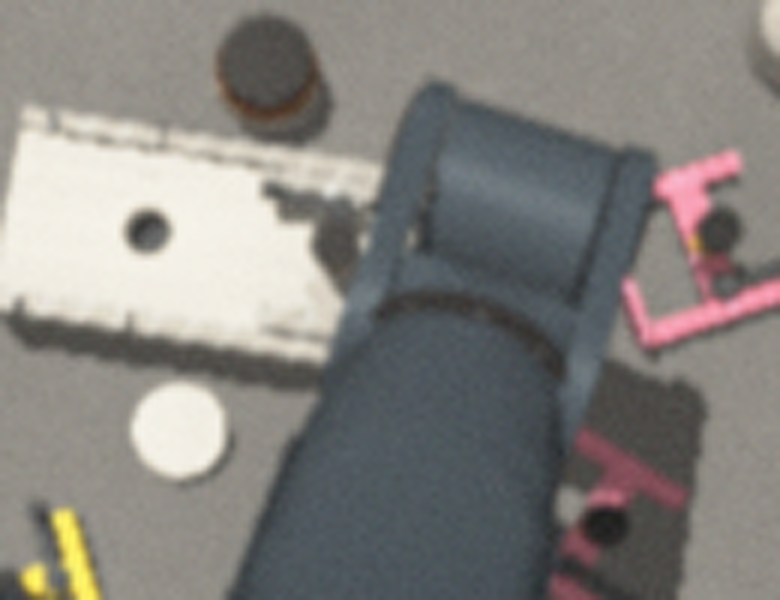

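Side view: the steel gauge's knob is at crop (484,268), its peg at (370,308), and the shut fingertips at (605,222) are behind the plate. In the top view the cavity is at (148,231) and the arm covers the plate.

```bash
cat >> h.py <<'E'
def ray(c,u,v,z):
    m=M[c];d=m["R"].T@np.array([(u-m["cx"])/m["fx"],(v-m["cy"])/m["fy"],1.]);o=-m["R"].T@m["t"];return o+d*(z-o[2])/d[2]
P=np.array([519.2,30.8,-.132])
def inm(X):
    d=X[:2]-P[:2];c,s=np.cos(P[2]),np.sin(P[2]);return np.array([c*d[0]+s*d[1],-s*d[0]+c*d[1]])
E
python3 - <<'E'
from h import *
S=lambda u,v:(260+u/6,150+v/6);T=lambda u,v:(270+u/6,170+v/6)
print("tcp proj",((proj("side",np.array([499.9,-112.6,141.9]))-[260,150])*6).round())
for n,c,uv,z in(("knob","side",S(484,262),168),("pegtop","side",S(370,306),132),("cav","side",S(291,486),75),("cav","top",T(148,231),75),("peg","top",T(272,190),132),
 ("markR","top",T(162,137),87),("markL","top",T(129,322),87),("markR","side",S(230,400),87),("markL","side",S(362,538),87),("plate rear far corner","side",S(516,236),117),("amber","side",S(245,305),75)):
    X=ray(c,*uv,z);print(n,c,X.round(1),inm(X).round(1))
E
```

```text
tcp proj [613. 223.]
knob side [506.4 -21.9 168. ] [ -5.7 -54. ]
pegtop side [550.   13.9 132. ] [ 32.8 -12.6]
cav side [526.5  91.8  75. ] [-0.7 61.5]
cav top [527.6  89.5  75. ] [ 0.6 59.3]
peg top [546.3  11.5 132. ] [ 29.4 -15.6]
markR top [585.4  81.7  87. ] [58.9 59.2]
markL top [468.8  98.9  87. ] [-58.9  60.9]
markR side [583.6  80.5  87. ] [57.3 57.8]
markL side [468.9  98.6  87. ] [-58.7  60.6]
plate rear far corner side [546.4 -90.2 117. ] [  42.9 -116.4]
amber side [639.7  18.4  75. ] [121.1   3.6]
```

```bash
python3 -m jog '[[0,0,-0.04,0,0,0,255],[0,0,-0.078,0,0,0,255],[0,0,-0.078,0,0,0,255],[0.001,0.01,-0.078,0,0,0,255],[0.003,0.02,-0.078,0,0,0,255],[0.004,0.028,-0.078,0,0,0,255],[0.005,0.036,-0.078,0,0,0,255],[0.006,0.044,-0.078,0,0,0,255]]'
```

```text
time_s: 3.9
ee_pos: [504.4, -86.4, 95.7]
eef_rot: [3.139, 0.002, 1.433]
contact_force: [-0.7, -8.5, 4.5]
grip_width: -0.1
gripper_force: 4.2
```

```bash
python3 -m jog '[[0.002,0.015,0,0,0,0,255],[0.005,0.038,0,0,0,0,255],[0.008,0.061,0,0,0,0,255],[0.011,0.084,0,0,0,0,255],[0.014,0.107,0,0,0,0,255],[0.017,0.128,0,0,0,0,255],[0.019,0.142,0,0,0,0,255],[0.0197,0.148,0,0,0,0,255]]';  python3 - <<'E'
from h import *
import cv2
out=[]
for c,(x0,y0) in(("top",(270,170)),("side",(260,170))):
    im=env.capture(c)[y0:y0+100,x0:x0+100,::-1];cv2.imwrite(f"pics/{c}2.png",cv2.resize(im,(600,600),interpolation=cv2.INTER_CUBIC))
    out.append(cv2.resize(im,(400,400),interpolation=cv2.INTER_CUBIC))
cv2.imwrite("pics/both2.png",np.hstack(out))
E
```

```text
time_s: 4.7
ee_pos: [516.1, 3.0, 95.7]
eef_rot: [3.139, 0.001, 1.434]
contact_force: [-1.0, -9.3, 5.0]
grip_width: 0.1
gripper_force: 4.7
```

View pics/both2.png

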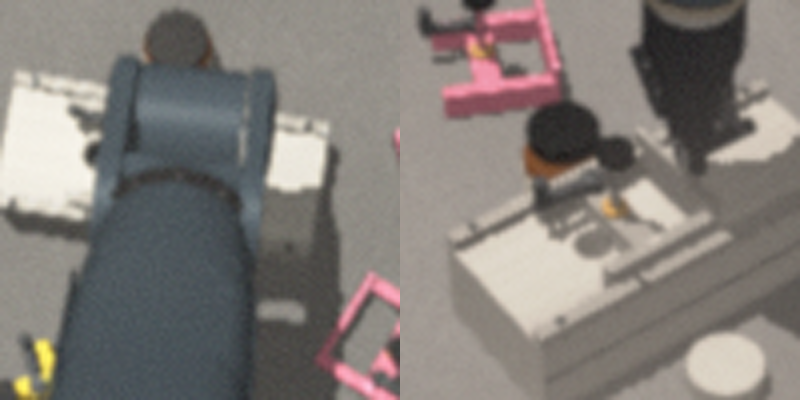

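The knob is at side (313.8,207.5) and the crossbar is now next to the cavity, at (308,231). The gauge is flat between its ribs and the tip is on the plate.

```bash
python3 - <<'E'
from h import *
X=ray("side",260+215/4,170+151/4,168);print("knob",inm(X).round(1))
X=ray("side",260+138/4,170+182/4,132);print("peg",X.round(1),inm(X).round(1))
X=ray("side",260+237/4,170+133/4,117);print("corner",inm(X).round(1))
print("tcp",inm(env.read_state()["ee_pos"]).round(1))
import cv2
im=cv2.imread("pics/side2.png");cv2.imwrite("pics/s2c.png",cv2.resize(im[100:450,100:500],(800,600),interpolation=cv2.INTER_CUBIC)) if 0 else None
for c in("side","top"):
    for n in("rod_knob","clamp_peg"):print(c,n,[(round(d['conf'],2),[round(float(v),1) for v in d['bbox']]) for d in env.look_for(n,c)[:4]])
E
```

```text
knob [-6.8 46.1]
peg [561.1 115.1 132. ] [30.5 89.1]
corner [ 41.8 -10.4]
tcp [  0.4 -27.7]
side rod_knob [(0.58, [313.6, 203.9, 317.5, 220.4]), (0.55, [340.5, 281.7, 348.5, 299.6]), (0.49, [276.3, 168.6, 280.6, 182.6]), (0.19, [207.4, 293.4, 234.6, 340.4])]
side clamp_peg [(0.41, [265.0, 170.9, 278.8, 179.8]), (0.24, [360.0, 158.3, 363.2, 175.0])]
top rod_knob [(0.61, [369.3, 253.9, 376.3, 264.2]), (0.59, [386.2, 203.1, 392.2, 211.6])]
top clamp_peg [(0.44, [364.0, 265.6, 365.0, 264.6]), (0.42, [320.2, 132.0, 333.7, 137.3]), (0.4, [393.4, 212.8, 401.5, 219.7]), (0.37, [279.1, 257.0, 279.4, 268.3])]
```

View pics/side2.png

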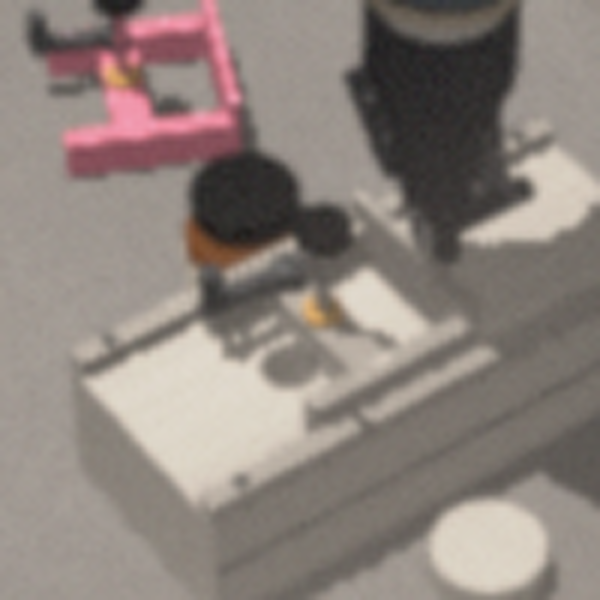

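The gauge is a little short of the cavity. I'll check this with the foot's front end, which is low and close to the rib mark.

```bash
python3 - <<'E'
from h import *
S=lambda u,v:(260+u/6,170+v/6)
for n,uv,z in(("markL",S(362,420),87),("foot front top outer",S(307,403),101),("foot rear top/plate near",S(470,322),101),("crossbar meet",S(290,305),101),("cav",S(291,366),75),("endcornerL",S(213,500),87),("endcornerR",S(80,350),87),("plate far top",S(358,192),117)):
    X=ray("side",*uv,z);print(n,inm(X).round(1))
for s in(38,41,44,47):
    q=lambda x,y,z:((proj("side",W(P,x,s+y,z))-[260,170])*6).round()
    print(s,"knob",q(0,0,168),"footfront",q(-50,40,101),"plate far",q(50,-60,117),"plate near",q(-50,-60,117))
E
```

```text
markL [-59.8  61.4]
foot front top outer [-45.3  83.9]
foot rear top/plate near [-49.3 -13.4]
crossbar meet [13.4 51.6]
cav [-0.7 61.5]
endcornerL [-58.8 148.9]
endcornerR [ 61.3 146.1]
plate far top [ 45.5 -14.7]
38 knob [328. 212.] footfront [323. 403.] plate far [364. 181.] plate near [486. 293.]
41 knob [323. 214.] footfront [318. 406.] plate far [359. 184.] plate near [481. 295.]
44 knob [318. 217.] footfront [313. 409.] plate far [355. 186.] plate near [476. 298.]
47 knob [313. 219.] footfront [307. 412.] plate far [350. 189.] plate near [471. 301.]
```

```bash
python3 -m jog '[[0.001,0.008,0,0,0,0,255],[0.002,0.017,0,0,0,0,255],[0.003,0.024,0,0,0,0,255],[0.0037,0.028,0,0,0,0,255],[0.0037,0.028,0,0,0,0,255],[0.0037,0.028,0,0,0,0,255],[0.002,0.01,0,0,0,0,255],[0,-0.01,0,0,0,0,255]]'; python3 -m jog '[[0,-0.06,0.03,0,0,0,255],[0,-0.12,0.1,0,0,0,255],[0,-0.2,0.18,0,0,0,255],[0,-0.28,0.18,0,0,0,255],[0,-0.36,0.18,0,0,0,255],[0,-0.36,0.18,0,0,0,255],[0,-0.36,0.18,0,0,0,255],[0,-0.36,0.18,0,0,0,255]]'
python3 - <<'E'
from h import *
import cv2
out=[]
for c,(x0,y0) in(("top",(265,175)),("side",(260,180))):
    im=env.capture(c)[y0:y0+80,x0:x0+80,::-1];out.append(cv2.resize(im,(400,400),interpolation=cv2.INTER_CUBIC))
cv2.imwrite("pics/both3.png",np.hstack(out))
for s in(56,58,60,62,64):
    q=lambda c,o,x,y,z:((proj(c,W(P,x,s+y,z))-o)*5+[400*(c=="side"),0]).round()
    for c,o in(("top",[265,175]),("side",[260,180])):
        print(s,c,"knob",q(c,o,0,0,168),"platefar",q(c,o,50,-60,117),"platenear",q(c,o,-50,-60,117),"footF L",q(c,o,-50,40,101),"footF R",q(c,o,50,40,101))
E
```

```text
time_s: 5.8
ee_pos: [515.0, -3.6, 94.4]
eef_rot: [-3.141, -0.0, 1.433]
contact_force: [0.5, 0.2, -1.1]
grip_width: -0.1
gripper_force: 0.0
time_s: 6.6
ee_pos: [514.7, -218.8, 202.0]
eef_rot: [-3.141, -0.001, 1.432]
contact_force: [-0.0, 0.6, -0.3]
grip_width: -0.2
gripper_force: 0.0
56 top knob [145. 151.] platefar [241. 107.] platenear [220. 240.] footF L [ 86. 222.] footF R [108.  90.]
56 side knob [648. 139.] platefar [680. 113.] platenear [781. 207.] footF L [644. 300.] footF R [546. 201.]
58 top knob [143. 151.] platefar [238. 106.] platenear [217. 240.] footF L [ 84. 222.] footF R [106.  90.]
58 side knob [645. 141.] platefar [677. 114.] platenear [778. 208.] footF L [641. 301.] footF R [543. 202.]
60 top knob [140. 150.] platefar [235. 106.] platenear [214. 240.] footF L [ 81. 221.] footF R [103.  89.]
60 side knob [642. 142.] platefar [675. 116.] platenear [775. 210.] footF L [638. 303.] footF R [540. 203.]
62 top knob [137. 150.] platefar [233. 106.] platenear [211. 239.] footF L [ 78. 221.] footF R [100.  89.]
62 side knob [640. 144.] platefar [672. 117.] platenear [773. 211.] footF L [635. 304.] footF R [538. 205.]
64 top knob [134. 149.] platefar [230. 105.] platenear [209. 239.] footF L [ 76. 221.] footF R [98. 89.]
64 side knob [637. 145.] platefar [669. 118.] platenear [770. 213.] footF L [632. 306.] footF R [535. 206.]
```

View pics/both3.png

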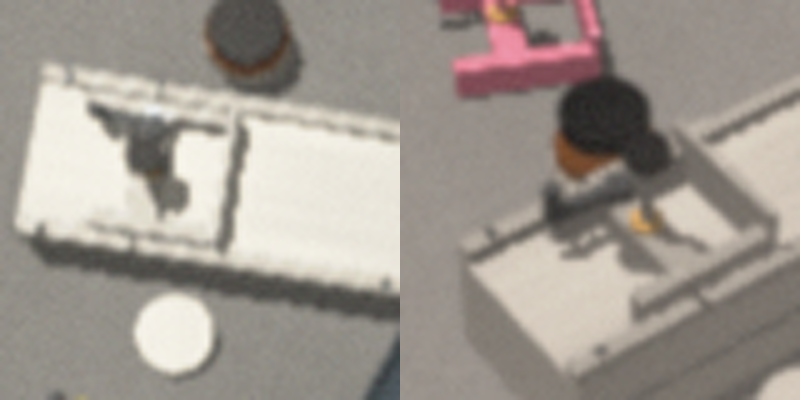

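```bash
python3 - <<'E'
from h import *
import cv2
out=[]
t=np.linspace(0,2*np.pi,40)
for c,(x0,y0) in(("top",(275,180)),("side",(285,190))):
    k=10
    im=env.capture(c)[y0:y0+40,x0:x0+40,::-1];im=cv2.resize(im,(400,400),interpolation=cv2.INTER_CUBIC)
    for s,col in((60,(0,0,255)),(54,(0,255,0))):
        for r,y,z in((15,s,168),(15,60,75)):
            pts=[((proj(c,W(P,r*np.cos(a),y+r*np.sin(a),z))-[x0,y0]+.5)*k) for a in t]
            cv2.polylines(im,[np.int32(pts)],True,col if z>80 else (255,0,0),1)
        for f in(((50,-60),(-50,-60)),((50,-54),(-50,-54))):
            pts=[((proj(c,W(P,x,s+y,117))-[x0,y0]+.5)*k) for x,y in f];cv2.polylines(im,[np.int32(pts)],False,col,1)
    out.append(im)
cv2.imwrite("pics/k.png",np.hstack(out))
E
```

```text
(no output)
```

View pics/k.png

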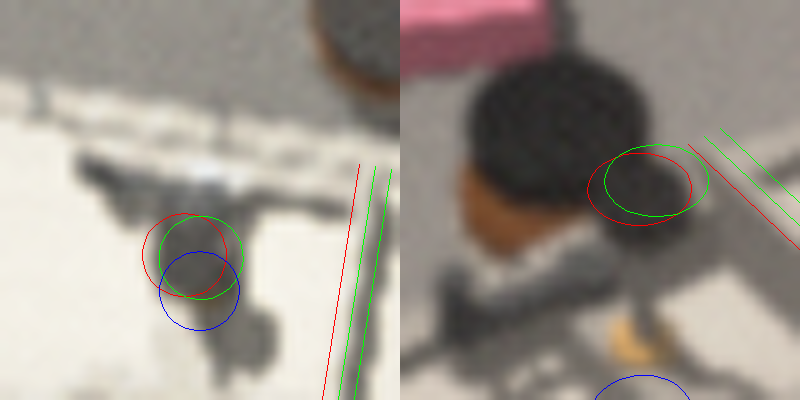

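```bash
python3 - <<'E'
from h import *
for n,c,u,v,z in(("orange","side",285+24-.5,190+34-.5,103),("plate rear","top",275+35.2-.5,180+30-.5,117),("plate rear b","top",275+37-.5,180+20-.5,117),("plate far rear top","side",260+279/5-.5,180+127/5-.5,117),("plate near rear top","side",260+376/5-.5,180+214/5-.5,117),("peg base","side",285+6,190+27,132),("peg","top",275+8,180+15.5,132)):
    print(n,c,inm(ray(c,u,v,z)).round(1))
for c in("top","side"):
    r=env.trace("gauge",c)
    for d in r:
        b=d["bbox"];print(c,round(d["conf"],2),np.round(b,1))
    im=env.capture(c)
    if c=="top":
        g=im.mean(2)
        for v in (199,203,208,213,218,222):print(v,g[v,300:322].round().astype(int))
E
```

```text
orange side [ 2.5 58.8]
plate rear top [-0.2  0.9]
plate rear b top [37.5  0.1]
plate far rear top side [43.1  3.7]
plate near rear top side [-50.4   1.8]
peg base side [ 31.4 100.9]
peg top [ 34.1 104.6]
top 0.83 [287.6 196.1 311.7 225.3]
top 0.78 [309.4 126.8 348.6 163.8]
top 0.47 [258.2 254.6 282.4 275.3]
199 [117 121 132 151 167 175 172 173 180 193 204 199 158 178 220 232 230 215
 198 202 202 198]
203 [193 234 240 239 239 238 235 234 235 232 225 178 125 109 145 222 235 236
 233 237 235 236]
208 [226 241 241 240 240 240 240 239 239 231 200 139 116 155 222 237 235 234
 234 232 234 232]
213 [112 110 149 223 238 239 237 236 228 208 148 113 147 220 233 235 233 234
 234 231 233 232]
218 [212 224 235 233 236 235 232 226 209 147 110 141 219 234 234 233 234 232
 233 232 231 231]
222 [179 182 183 191 209 209 207 206 157 117 114 161 224 236 237 235 236 237
 235 235 235 233]
side 0.94 [261.6 165.2 299.7 199.2]
side 0.76 [323.3 278.8 373.7 327.4]
side 0.61 [364.  171.  386.3 209.6]
side 0.57 [289.1 202.3 334.7 243.2]
```

The plate (y≈0), the orange collar (58.8) and the peg (about 60) all put the rod at about 59–60, so it is over the cavity. Next I go above the knob.

```bash
python3 -m jog '[[0.002,0.07,0,0,0,0,255],[0.005,0.14,0,0,0,0,255],[0.008,0.21,0,0,0,0,255],[0.011,0.28,0,0,0,0,255],[0.014,0.35,0,0,0,0,255],[0.017,0.42,0,0,0,0,255],[0.02,0.49,0,0,0,0,255],[0.02,0.512,0,0,0,0,255]]'; python3 -m jog '[[0,0,-0.01,0,0,0,255],[0,0,-0.02,0,0,0,255],[0,0,-0.03,0,0,0,255],[0,0,-0.035,0,0,0,255],[0,0,-0.04,0,0,0,255],[0,0,-0.043,0,0,0,255],[0,0,-0.045,0,0,0,255],[0,0,-0.045,0,0,0,255]]'
```

```text
time_s: 7.8
ee_pos: [527.0, 91.4, 202.6]
eef_rot: [3.141, -0.001, 1.436]
contact_force: [0.6, -0.8, -0.0]
grip_width: 0.1
gripper_force: 0.0
time_s: 8.6
ee_pos: [527.3, 88.0, 175.5]
eef_rot: [-3.142, -0.0, 1.432]
contact_force: [-0.0, 0.7, 0.6]
grip_width: 0.1
gripper_force: 0.0
```

```bash
python3 -m jog '[[0,0,-0.002,0,0,0,255],[0,0,-0.004,0,0,0,255],[0,0,-0.006,0,0,0,255],[0,0,-0.008,0,0,0,255],[0,0,-0.01,0,0,0,255],[0,0,-0.012,0,0,0,255],[0,0,-0.014,0,0,0,255],[0,0,-0.016,0,0,0,255]]'
```

```text
time_s: 9.4
ee_pos: [527.3, 88.1, 165.8]
eef_rot: [3.142, -0.0, 1.433]
contact_force: [-0.1, 0.4, 1.7]
grip_width: 0.2
gripper_force: 0.0
```

```bash
python3 -m jog '[[0,0,-0.002,0,0,0,255],[0,0,-0.003,0,0,0,255],[0,0,-0.005,0,0,0,255],[0,0,-0.006,0,0,0,255],[0,0,-0.008,0,0,0,255],[0,0,-0.009,0,0,0,255],[0,0,-0.01,0,0,0,255],[0,0,-0.01,0,0,0,255]]'
```

```text
time_s: 10.2
ee_pos: [527.3, 88.1, 159.8]
eef_rot: [3.142, -0.0, 1.433]
contact_force: [-0.7, -0.2, 1.8]
grip_width: 0.2
gripper_force: 0.8
```

```bash
python3 -m jog '[[0,0,-0.002,0,0,0,255],[0,0,-0.004,0,0,0,255],[0,0,-0.006,0,0,0,255],[0,0,-0.008,0,0,0,255],[0,0,-0.01,0,0,0,255],[0,0,-0.012,0,0,0,255],[0,0,-0.014,0,0,0,255],[0,0,-0.016,0,0,0,255]]'; python3 - <<'E'
from h import *
import cv2
out=[]
for c,(x0,y0) in(("top",(265,175)),("side",(270,170))):
    im=env.capture(c)[y0:y0+80,x0:x0+80,::-1];out.append(cv2.resize(im,(400,400),interpolation=cv2.INTER_CUBIC))
cv2.imwrite("pics/p4.png",np.hstack(out)); print(env.read_state()['contact_force'])
E
```

```text
time_s: 11.0
ee_pos: [527.3, 88.1, 150.2]
eef_rot: [3.142, -0.0, 1.433]
contact_force: [-0.8, -0.2, 4.2]
grip_width: -0.1
gripper_force: 1.6
[ 0.07522901  0.52519981 -0.0194041 ]
```

View pics/p4.png

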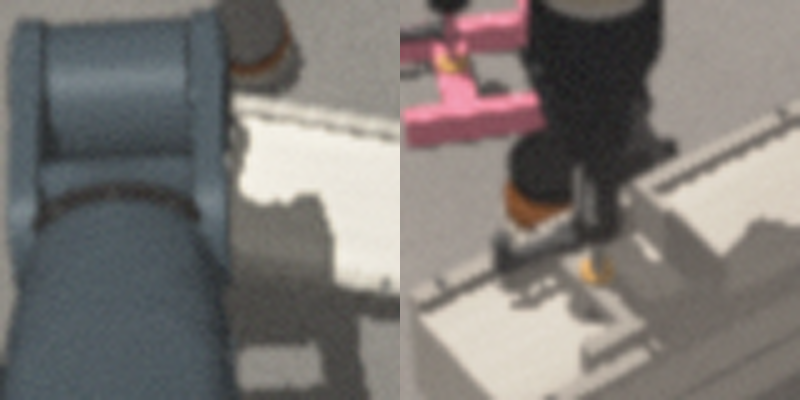

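The knob is under the fingertips at side crop (600,230) and the rod is going down into the bore at friction force. Now I slow down.

```bash
python3 -m jog '[[0,0,-0.001,0,0,0,255],[0,0,-0.002,0,0,0,255],[0,0,-0.003,0,0,0,255],[0,0,-0.004,0,0,0,255],[0,0,-0.005,0,0,0,255],[0,0,-0.006,0,0,0,255],[0,0,-0.007,0,0,0,255],[0,0,-0.008,0,0,0,255]]'; for i in 1 ; do python3 -m jog '[[0,0,-0.001,0,0,0,255],[0,0,-0.002,0,0,0,255],[0,0,-0.003,0,0,0,255],[0,0,-0.004,0,0,0,255],[0,0,-0.004,0,0,0,255],[0,0,-0.005,0,0,0,255],[0,0,-0.005,0,0,0,255],[0,0,-0.005,0,0,0,255]]';done
```

```text
time_s: 11.9
ee_pos: [527.3, 88.1, 145.5]
eef_rot: [-3.142, 0.0, 1.433]
contact_force: [-1.6, 0.3, 2.7]
grip_width: 0.1
gripper_force: 1.6
time_s: 12.7
ee_pos: [527.2, 88.1, 142.4]
eef_rot: [-3.142, -0.0, 1.433]
contact_force: [-0.0, -0.2, 1.5]
grip_width: 0.2
gripper_force: 0.8
```

```bash
python3 -m jog '[[0,0,-0.001,0,0,0,255],[0,0,-0.001,0,0,0,255],[0,0,-0.002,0,0,0,255],[0,0,-0.003,0,0,0,255],[0,0,-0.003,0,0,0,255],[0,0,-0.004,0,0,0,255],[0,0,-0.004,0,0,0,255],[0,0,-0.005,0,0,0,255]]'
```

```text
time_s: 13.5
ee_pos: [527.3, 88.1, 139.5]
eef_rot: [3.142, -0.0, 1.433]
contact_force: [-1.2, 0.1, 2.8]
grip_width: 0.4
gripper_force: 1.6
```

```bash
python3 -m jog '[[0,0,-0.001,0,0,0,255],[0,0,-0.001,0,0,0,255],[0,0,-0.002,0,0,0,255],[0,0,-0.003,0,0,0,255],[0,0,-0.003,0,0,0,255],[0,0,-0.004,0,0,0,255],[0,0,-0.004,0,0,0,255],[0,0,-0.005,0,0,0,255]]'
```

```text
time_s: 14.3
ee_pos: [527.2, 88.1, 136.5]
eef_rot: [-3.142, 0.0, 1.433]
contact_force: [-0.9, 0.3, 3.0]
grip_width: 0.1
gripper_force: 1.6
```

```bash
python3 -m jog '[[0,0,-0.001,0,0,0,255],[0,0,-0.001,0,0,0,255],[0,0,-0.002,0,0,0,255],[0,0,-0.003,0,0,0,255],[0,0,-0.003,0,0,0,255],[0,0,-0.004,0,0,0,255],[0,0,-0.004,0,0,0,255],[0,0,-0.005,0,0,0,255]]'
```

```text
time_s: 15.1
ee_pos: [527.3, 88.1, 133.5]
eef_rot: [-3.142, -0.0, 1.433]
contact_force: [-0.3, 0.1, 3.4]
grip_width: 0.0
gripper_force: 1.6
```

```bash
python3 -m jog '[[0,0,-0.001,0,0,0,255],[0,0,-0.001,0,0,0,255],[0,0,-0.002,0,0,0,255],[0,0,-0.003,0,0,0,255],[0,0,-0.003,0,0,0,255],[0,0,-0.004,0,0,0,255],[0,0,-0.004,0,0,0,255],[0,0,-0.005,0,0,0,255]]'
```

```text
time_s: 15.9
ee_pos: [527.3, 88.1, 130.5]
eef_rot: [3.142, 0.0, 1.433]
contact_force: [-0.7, -0.4, 3.3]
grip_width: 0.1
gripper_force: 1.6
```

```bash
python3 -c "
from station import env
s=env.read_state();print(s['contact_force'],s['ee_pos'])"
```

```text
[-0.7349651  -0.40080446  3.29441262] [527.25703583  88.12136256 130.5229474 ]
```

```bash
python3 -m jog '[[0,0,-0.001,0,0,0,255],[0,0,-0.001,0,0,0,255],[0,0,-0.002,0,0,0,255],[0,0,-0.003,0,0,0,255],[0,0,-0.003,0,0,0,255],[0,0,-0.004,0,0,0,255],[0,0,-0.004,0,0,0,255],[0,0,-0.005,0,0,0,255]]'
```

```text
time_s: 16.7
ee_pos: [527.6, 88.1, 129.1]
eef_rot: [3.14, -0.0, 1.433]
contact_force: [-9.1, -0.9, 28.0]
grip_width: -0.2
gripper_force: 13.8
```

Floor met at z ≈ 129.3. I ease off to a light press and hold.

```bash
python3 -m jog '[[0,0,0.0015,0,0,0,255],[0,0,0.0015,0,0,0,255],[0,0,0.0015,0,0,0,255],[0,0,0.0015,0,0,0,255],[0,0,0.0015,0,0,0,255],[0,0,0.0015,0,0,0,255],[0,0,0.0015,0,0,0,255],[0,0,0.0015,0,0,0,255]]'
```

```text
time_s: 17.5
ee_pos: [527.5, 88.1, 129.3]
eef_rot: [3.141, -0.0, 1.433]
contact_force: [-3.7, -1.5, 12.9]
grip_width: -0.1
gripper_force: 6.4
```

```bash
for i in 1 2 3; do python3 -m jog '[[0,0,0,0,0,0,255],[0,0,0,0,0,0,255],[0,0,0,0,0,0,255],[0,0,0,0,0,0,255],[0,0,0,0,0,0,255],[0,0,0,0,0,0,255],[0,0,0,0,0,0,255],[0,0,0,0,0,0,255]]' | grep -E "ee_pos|contact"; done
python3 - <<'E'
from h import *
s=59
print("knob",inm(np.array([527.3,88.1])).round(1))
for a in np.radians([0,14,30,45,60,75,90,92]):
    px,py=30+45*np.sin(a),s+45*np.cos(a)
    # finger centre offset opposite the tangent
    for d in(17,):print(np.degrees(a).round(),"peg",W(P,px,py,0)[:2].round(1),"finger",W(P,px-d*np.cos(a),py+d*np.sin(a),0)[:2].round(1))
E
```

```text
ee_pos: [527.5, 88.1, 129.3]
contact_force: [-3.6, 0.2, 12.4]
ee_pos: [527.5, 88.1, 129.3]
contact_force: [-5.0, -1.3, 12.3]
ee_pos: [527.5, 88.1, 129.3]
contact_force: [-3.9, -0.9, 13.1]
knob [ 0.5 57.9]
0.0 peg [562.6 129.9] finger [545.8 132.2]
14.0 peg [573.2 127.2] finger [557.4 133.4]
30.0 peg [584.1 121. ] finger [570.7 131.4]
45.0 peg [592.4 112.7] finger [582.1 126.2]
60.0 peg [598.3 102.5] finger [591.8 118.2]
75.0 peg [601.3  91.2] finger [599.1 108. ]
90.0 peg [601.3  79.4] finger [603.6  96.3]
92.0 peg [601.1  77.9] finger [603.9  94.6]
```

Floor depth is about 32.7 mm, and the press was held at about 13 N for over 3 s. Next: lift straight off, move to the −x side of the peg and lower beside it.

```bash
python3 -m jog '[[0,0,0.005,0,0,0,255],[0,0,0.02,0,0,0,255],[0,0,0.05,0,0,0,255],[0,0,0.06,0,0,0,255],[0.007,0.04,0.06,0,0,0,255],[0.015,0.079,0.06,0,0,0,255],[0.015,0.079,0.06,0,0,0,255],[0.015,0.079,0.06,0,0,0,255]]'; python3 -m jog '[[0,0,-0.02,0,0,0,255],[0,0,-0.04,0,0,0,255],[0,0,-0.055,0,0,0,255],[0,0,-0.065,0,0,0,255],[0,0,-0.07,0,0,0,255],[0,0,-0.074,0,0,0,255],[0,0,-0.074,0,0,0,255],[0,0,-0.074,0,0,0,255]]'; python3 - <<'E'
from h import *
print("tcp mould",inm(env.read_state()["ee_pos"]).round(1))
import cv2
im=env.capture("side")[180:260,260:340,::-1];cv2.imwrite("pics/p5.png",cv2.resize(im,(600,600),interpolation=cv2.INTER_CUBIC))
path=[(24.9,107),(39.4,106.5),(49,100.7),(60.3,91.4),(66,83.8),(70,78)]
t=env.read_state()["ee_pos"]
for p in path:print(p,((W(P,*p,0)-t)[:2]/600).round(4))
E
```

```text
time_s: 20.7
ee_pos: [536.1, 135.5, 164.2]
eef_rot: [-3.141, 0.0, 1.433]
contact_force: [-0.3, 0.2, -0.3]
grip_width: 0.4
gripper_force: 0.0
time_s: 21.5
ee_pos: [536.4, 135.6, 120.2]
eef_rot: [3.141, -0.0, 1.433]
contact_force: [0.8, 0.1, -1.4]
grip_width: 0.3
gripper_force: 0.0
tcp mould [  3.3 106.1]
(24.9, 107) [ 0.0359 -0.0033]
(39.4, 106.5) [ 0.0597 -0.0073]
(49, 100.7) [ 0.0743 -0.019 ]
(60.3, 91.4) [ 0.0909 -0.0368]
(66, 83.8) [ 0.0987 -0.0506]
(70, 78) [ 0.104  -0.0611]
```

View pics/p5.png

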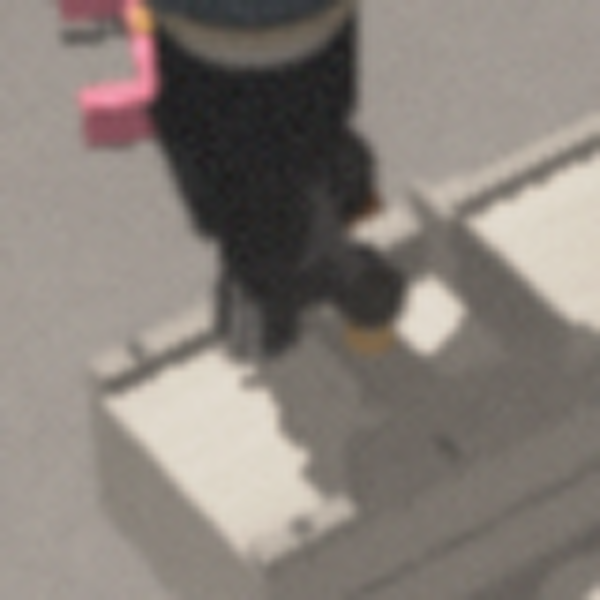

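The knob is low now at crop (368,285), so the rod stays down, and the fingertips at (265,335) stand in front of the peg. Now I sweep the lever.

```bash
python3 -m jog '[[0.01,-0.001,0,0,0,0,255],[0.022,-0.002,0,0,0,0,255],[0.036,-0.003,0,0,0,0,255],[0.048,-0.005,0,0,0,0,255],[0.06,-0.008,0,0,0,0,255],[0.067,-0.013,0,0,0,0,255],[0.074,-0.019,0,0,0,0,255],[0.074,-0.019,0,0,0,0,255]]'; python3 -m jog '[[0.005,-0.005,0,0,0,0,255],[0.01,-0.011,0,0,0,0,255],[0.017,-0.018,0,0,0,0,255],[0.021,-0.025,0,0,0,0,255],[0.025,-0.032,0,0,0,0,255],[0.027,-0.037,0,0,0,0,255],[0.03,-0.042,0,0,0,0,255],[0.03,-0.042,0,0,0,0,255]]'
```

```text
time_s: 22.35
ee_pos: [581.2, 123.6, 120.0]
eef_rot: [3.141, -0.0, 1.432]
contact_force: [-0.8, -0.2, -0.3]
grip_width: -0.1
gripper_force: 0.0
time_s: 23.15
ee_pos: [599.0, 98.5, 120.0]
eef_rot: [3.141, 0.0, 1.432]
contact_force: [-0.8, -0.4, 0.4]
grip_width: 0.0
gripper_force: 0.0
```

```bash
python3 -m jog '[[0,-0.001,0,0,0,0,255],[0,-0.001,0,0,0,0,255],[0,-0.002,0,0,0,0,255],[0,-0.002,0,0,0,0,255],[0,-0.003,0,0,0,0,255],[0,-0.003,0,0,0,0,255],[-0.0005,-0.004,0,0,0,0,255],[-0.0005,-0.004,0,0,0,0,255]]'
```

```text
time_s: 23.95
ee_pos: [598.6, 96.7, 120.1]
eef_rot: [3.141, -0.0, 1.433]
contact_force: [2.1, 1.7, 0.2]
grip_width: -0.2
gripper_force: 1.2
```

```bash
python3 -m jog '[[0,-0.0005,0,0,0,0,255],[0,-0.001,0,0,0,0,255],[0,-0.001,0,0,0,0,255],[0,-0.0015,0,0,0,0,255],[0,-0.0015,0,0,0,0,255],[0,-0.002,0,0,0,0,255],[0,-0.002,0,0,0,0,255],[0,-0.0025,0,0,0,0,255]]'
```

```text
time_s: 24.75
ee_pos: [598.5, 95.1, 120.1]
eef_rot: [3.141, -0.0, 1.433]
contact_force: [3.5, 4.4, 0.6]
grip_width: -0.0
gripper_force: 2.0
```

The force rises to about 5 N, which fits the end stop. I back off the way I came, lift, retract, and check the lever numerically.

```bash
python3 -m jog '[[0.001,0.008,0,0,0,0,255],[0.003,0.02,0,0,0,0,255],[0.005,0.035,0,0,0,0,255],[0.005,0.035,0.03,0,0,0,255],[0.005,0.035,0.08,0,0,0,255],[0.005,0.035,0.14,0,0,0,255],[0.005,0.035,0.14,0,0,0,255],[0.005,0.035,0.14,0,0,0,255]]' | grep -E "pos|force"; python3 -m jog '[[-0.06,0,0,0,0,0,255],[-0.12,0,0,0,0,0,255],[-0.18,0,0,0,0,0,255],[-0.24,0,0,0,0,0,255],[-0.3,0,0,0,0,0,255],[-0.36,0,0,0,0,0,255],[-0.42,0,0,0,0,0,255],[-0.45,0,0,0,0,0,255]]'
python3 - <<'E'
from h import *
import cv2
for c in("top","side"):
    im=env.capture(c);cv2.imwrite(f"pics/{c}6.png",im[:,:,::-1]);g=im.mean(2)
    print(c,"knob",proj(c,W(P,0,59,129)).round(1),"pivot",proj(c,W(P,30,59,113)).round(1),[ (a,proj(c,W(P,30+45*np.sin(np.radians(a)),59+45*np.cos(np.radians(a)),132)).round(1)) for a in(5,60,75,90)])
    lo,hi=((278,184),(318,226)) if c=="top" else ((282,190),(330,250))
    for v in range(lo[1],hi[1],1 if c=="top" else 2):print(v,"".join("#" if x<80 else "+" if x<115 else "." if x<160 else " " for x in g[v,lo[0]:hi[0]]))
    for n in("clamp_peg","rod_knob"):print(n,[(round(d['conf'],2),[round(float(v),1) for v in d['bbox']]) for d in env.look_for(n,c)[:4]])
E
```

```text
ee_pos: [601.4, 116.5, 204.3]
contact_force: [0.2, 0.0, -0.4]
gripper_force: 0.0
time_s: 26.35
ee_pos: [328.1, 115.9, 202.7]
eef_rot: [-3.138, 0.001, 1.433]
contact_force: [0.4, -0.1, 0.4]
grip_width: -0.4
gripper_force: 0.0
top knob [293.9 206.6] pivot [295.4 199.3] [(5, array([283.2, 195.6])), (60, array([290.8, 187.2])), (75, array([293.9, 186.4])), (90, array([297.1, 186.5]))]
184 .............................+##++#++###
185 .............................+#######+##
186 ....................++.......+##########
187 ...................+++.......++#########
188 ..  ..............++++........++########
189           .........+#+.........++#######
190  .              ...+++..........++++#+++
191 ..                .++++.........++++++++
192                   ..++..    ......++####
193                   .+++.          ...++++
194                   .++.                ..
195                   .++.                  
196                   .+.                   
197           ....    .+.                   
198             .......+..                 .
199                ..++++++...           
[... 2720 characters left out ...]
         ...
232                       ..+++++..          ...+++.
234                          .......     ...++++... 
236                                  ...+++++..   ..
238                              ...++++++..   ...++
240                         ....++++......+...++++++
242                         ..++..     ...++++++++.+
244 .                       ....    ...+++++..++++++
246 ...                         ...++++++++.+++..+++
248 .....                   ...+++++++++..++.+.+++++
clamp_peg [(0.42, [272.3, 194.6, 373.0, 276.0])]
rod_knob [(0.67, [339.6, 281.4, 351.8, 300.4]), (0.66, [410.4, 206.5, 416.7, 223.2]), (0.45, [278.1, 165.4, 284.7, 183.6]), (0.38, [307.8, 212.0, 311.8, 221.0])]
```

```bash
python3 - <<'E'
import cv2,numpy as np
from h import *
g=cv2.imread("pics/top6.png").astype(float).mean(2)
old={203:[232,225,178,125,109,145,222],208:[231,200,139,116,155,222,237],213:[208,148,113,147,220,233,235],218:[147,110,141,219,234,234,233]}
full={203:[193,234,240,239,239,238,235,234,235,232,225,178,125,109,145,222,235,236,233],208:[226,241,241,240,240,240,240,239,239,231,200,139,116,155,222,237,235,234,234],213:[240,240,240,223,238,239,237,236,228,208,148,113,147,220,233,235,233,234,234],218:[212,224,235,233,236,235,232,226,209,147,110,141,219,234,234,233,234,232,233]}
for v,f in full.items():
    def cen(a):
        w=np.clip(225-np.array(a,float),0,None)[4:18];return (w*np.arange(304,318)).sum()/w.sum()
    print(v,cen(f).round(2),cen(g[v,300:319]).round(2))
for v in range(184,200):
    w=np.clip(150-g[v,292:304],0,None);print(v,(w*np.arange(292,304)).sum()/max(w.sum(),1),end="; ")
print()
for a in(80,85,90):
  for s in(55,59):print(a,s,[proj("top",W(P,30+r*np.sin(np.radians(a)),s+r*np.cos(np.radians(a)),z)).round(2).tolist() for r,z in((10,113),(38,113),(45,132))])
E
```

```text
203 312.69 312.78
208 311.8 311.78
213 310.92 310.86
218 309.95 309.9
184 297.54584221748405; 185 297.69514237855947; 186 297.79291553133515; 187 297.8695652173913; 188 297.7280701754386; 189 297.9821073558648; 190 298.4901960784314; 191 298.9659442724458; 192 298.4279749478079; 193 297.9263157894737; 194 297.6735112936345; 195 297.255376344086; 196 297.0592105263158; 197 296.9852941176471; 198 295.53357531760435; 199 298.00482625482624; 
80 55 [[296.47, 196.76], [296.36, 189.3], [296.06, 186.49]]
80 59 [[295.4, 196.6], [295.29, 189.14], [294.98, 186.33]]
85 55 [[296.7, 196.77], [297.25, 189.32], [297.13, 186.51]]
85 59 [[295.63, 196.6], [296.19, 189.16], [296.05, 186.35]]
90 55 [[296.94, 196.79], [298.14, 189.41], [298.19, 186.62]]
90 59 [[295.87, 196.63], [297.08, 189.25], [297.11, 186.46]]
```

The lever reads about 88–90° and the gauge hasn't shifted. One more gentle push will confirm the end stop.

```bash
python3 -m jog '[[0.06,0,0,0,0,0,255],[0.12,0,0,0,0,0,255],[0.18,0,0,0,0,0,255],[0.24,0,0,0,0,0,255],[0.3,0,0,0,0,0,255],[0.36,0,0,0,0,0,255],[0.42,-0.003,0,0,0,0,255],[0.461,-0.006,0,0,0,0,255]]' | grep pos; python3 -m jog '[[0,0,-0.04,0,0,0,255],[0,0,-0.08,0,0,0,255],[0,0,-0.11,0,0,0,255],[0,0,-0.138,0,0,0,255],[0,0,-0.138,0,0,0,255],[0,0,-0.138,0,0,0,255],[0,0,-0.138,0,0,0,255],[0,0,-0.138,0,0,0,255]]'
```

```text
ee_pos: [610.5, 112.0, 202.7]
time_s: 28.25
ee_pos: [608.5, 112.4, 122.1]
eef_rot: [3.14, -0.0, 1.433]
contact_force: [-0.3, 0.1, 1.2]
grip_width: 0.1
gripper_force: 0.0
```

```bash
python3 -m jog '[[-0.001,-0.006,0,0,0,0,255],[-0.002,-0.012,0,0,0,0,255],[-0.003,-0.018,0,0,0,0,255],[-0.0035,-0.022,0,0,0,0,255],[-0.0035,-0.024,0,0,0,0,255],[-0.0035,-0.0255,0,0,0,0,255],[-0.0035,-0.0265,0,0,0,0,255],[-0.0035,-0.0265,0,0,0,0,255]]'|grep -E "pos|contact"; python3 -m jog '[[0,-0.0005,0,0,0,0,255],[0,-0.001,0,0,0,0,255],[0,-0.001,0,0,0,0,255],[0,-0.0015,0,0,0,0,255],[0,-0.0015,0,0,0,0,255],[0,-0.002,0,0,0,0,255],[0,-0.002,0,0,0,0,255],[0,-0.0025,0,0,0,0,255]]'|grep -E "pos|contact"
```

```text
ee_pos: [605.9, 96.5, 121.2]
contact_force: [1.1, -0.1, -0.4]
ee_pos: [605.9, 95.0, 121.2]
contact_force: [0.4, 0.2, -0.4]
```

```bash
python3 -m jog '[[0,-0.0005,0,0,0,0,255],[0,-0.001,0,0,0,0,255],[0,-0.001,0,0,0,0,255],[0,-0.0015,0,0,0,0,255],[0,-0.0015,0,0,0,0,255],[0,-0.002,0,0,0,0,255],[0,-0.002,0,0,0,0,255],[0,-0.0025,0,0,0,0,255]]'|grep -E "pos|contact"
```

```text
ee_pos: [605.9, 93.7, 121.2]
contact_force: [0.7, 2.8, -0.8]
```

```bash
python3 -m jog '[[0,-0.0005,0,0,0,0,255],[0,-0.001,0,0,0,0,255],[0,-0.001,0,0,0,0,255],[0,-0.0015,0,0,0,0,255],[0,-0.0015,0,0,0,0,255],[0,-0.002,0,0,0,0,255],[0,-0.002,0,0,0,0,255],[0,-0.002,0,0,0,0,255]]'|grep -E "pos|contact"
```

```text
ee_pos: [606.0, 92.3, 121.3]
contact_force: [3.6, 3.2, 0.3]
```

The reaction stays at 3–5 N, well above the lever's 1 N friction, so it is on its stop. I back away and check.

```bash
python3 -m jog '[[0.001,0.008,0,0,0,0,255],[0.003,0.02,0,0,0,0,255],[0.005,0.035,0,0,0,0,255],[0.005,0.035,0.03,0,0,0,255],[0.005,0.035,0.08,0,0,0,255],[0.005,0.035,0.14,0,0,0,255],[0.005,0.035,0.14,0,0,0,255],[0.005,0.035,0.14,0,0,0,255]]' | grep -E "pos|force"; python3 -m jog '[[-0.06,0,0,0,0,0,255],[-0.12,0,0,0,0,0,255],[-0.18,0,0,0,0,0,255],[-0.24,0,0,0,0,0,255],[-0.3,0,0,0,0,0,255],[-0.36,0,0,0,0,0,255],[-0.42,0,0,0,0,0,255],[-0.45,0,0,0,0,0,255]]'
python3 - <<'E'
import cv2,numpy as np
from h import *
im=env.capture("top");cv2.imwrite("pics/top7.png",im[:,:,::-1]);g=im.mean(2)
h=cv2.imread("pics/top6.png").astype(float).mean(2)
cen=lambda a:(lambda w:(w*np.arange(304,318)).sum()/w.sum())(np.clip(225-a[304:318],0,None))
for v in(203,208,213,218):print(v,cen(h[v]).round(2),cen(g[v]).round(2))
for v in range(185,198):
    for q in(h,g):
        w=np.clip(150-q[v,292:304],0,None);print(round((w*np.arange(292,304)).sum()/max(w.sum(),1),2),end=" ")
    print()
s=env.capture("side").mean(2);so=cv2.imread("pics/side6.png").astype(float).mean(2)
a,b=[q[190:250,282:335].astype(np.float32) for q in(so,s)];print("side shift",cv2.phaseCorrelate(a,b))
E
```

```text
ee_pos: [608.9, 113.8, 205.5]
contact_force: [-0.1, -0.1, 0.1]
gripper_force: 0.0
time_s: 33.05
ee_pos: [335.6, 113.2, 203.9]
eef_rot: [-3.138, 0.001, 1.433]
contact_force: [1.2, 0.8, 0.2]
grip_width: -0.2
gripper_force: 0.0
203 312.78 312.87
208 311.78 312.07
213 310.86 310.87
218 309.9 309.92
297.7 298.08 
297.79 298.01 
297.87 298.25 
297.73 298.11 
297.98 298.17 
298.49 298.81 
298.97 299.2 
298.43 298.71 
297.93 298.58 
297.67 298.27 
297.26 297.54 
297.06 297.28 
296.99 296.24 
side shift ((0.05110842682695704, -0.20308923117552524), 1.0171625122611905)
```

```bash
python3 -c "
from station import env
print(env.job_done())"
```

```text
the job is handed in; nothing more can be done
None
```

The job is handed in at about 33 s on the robot's clock: the gauge is over the cavity, and the rod was held on the floor (about 32.7 mm deep) at about 13 N for roughly 3 s. The clamp lever then went to its end stop (judged by a 3–5 N reaction and an image angle near 90°; the last push moved the gauge about 1 mm), and the robot is clear of everything.

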